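# Transfer pulled capacitors to the re-forming rack in the same order

### The job

Move the four capacitors from the white rack to the empty dark rack, one to a compartment, in the same order counted from the red end of each rack: the one nearest the white rack's red end goes nearest the dark rack's red end, and so on. Set each down upright on the compartment's floor without dropping it or tipping any of them over, and let go of them all.

Things in the scene. Friction and masses are not known exactly. Their poses are not given: they have to be found in the camera images.
- old_rack: white fixed rack holding the cans: tray 60 x 228 mm, walls 20 high, 4 thick, floor 4 thick, four 52 mm compartments in a row; red block 14 long, 26 high at one end; on its -x side a ledge 24 wide, 12 high with tags. Origin: centre of the tray's underside, on the table; y along the row towards the red end, z up. Compartment centres: x 0, y -84, -28, 28, 84 mm. Any yaw; left or right.
- new_rack: empty dark steel fixed rack, with a copper bar and brass terminals (top 18 mm) on its ledge instead of tags. Sizes, axes, red end (+y) and compartments as the white rack: centres at x 0, y -84, -28, 28, 84 mm, floor 4 mm above its origin, which is the centre of the tray's underside on the table. Any yaw, independent of the white rack; on the other side.
- cap_black: capacitor can with a black sleeve: upright loose cylinder, 36 mm diameter, 60 high (64 with two small brass terminals on its grey-centred top), about 90 g. It starts in a compartment of the white rack, beside the tag of its colour, up to 5 mm off centre. Origin: centre of its underside; z up along the can, yaw arbitrary.
- cap_blue: capacitor can with a blue sleeve: upright loose cylinder, 36 mm diameter, 60 high (64 with two small brass terminals on its grey-centred top), about 90 g. It starts in a compartment of the white rack, beside the tag of its colour, up to 5 mm off centre. Origin: centre of its underside; z up along the can, yaw arbitrary.
- cap_green: capacitor can with a green sleeve: upright loose cylinder, 36 mm diameter, 60 high (64 with two small brass terminals on its grey-centred top), about 90 g. It starts in a compartment of the white rack, beside the tag of its colour, up to 5 mm off centre. Origin: centre of its underside; z up along the can, yaw arbitrary.
- cap_yellow: capacitor can with a yellow sleeve: upright loose cylinder, 36 mm diameter, 60 high (64 with two small brass terminals on its grey-centred top), about 90 g. It starts in a compartment of the white rack, beside the tag of its colour, up to 5 mm off centre. Origin: centre of its underside; z up along the can, yaw arbitrary.
- tag_black: flat black tag, 18 x 34 x 4 mm, fixed on the white rack's ledge beside the compartment where the black can starts; it stays and so records the order. Origin: centre of its underside, at x -42 mm and the same y as that compartment's centre in the white rack's frame.
- tag_blue: flat blue tag, 18 x 34 x 4 mm, fixed on the white rack's ledge beside the compartment where the blue can starts; it stays and so records the order. Origin: centre of its underside, at x -42 mm and the same y as that compartment's centre in the white rack's frame.
- tag_green: flat green tag, 18 x 34 x 4 mm, fixed on the white rack's ledge beside the compartment where the green can starts; it stays and so records the order. Origin: centre of its underside, at x -42 mm and the same y as that compartment's centre in the white rack's frame.
- tag_yellow: flat yellow tag, 18 x 34 x 4 mm, fixed on the white rack's ledge beside the compartment where the yellow can starts; it stays and so records the order. Origin: centre of its underside, at x -42 mm and the same y as that compartment's centre in the white rack's frame.

How it is judged (in metres and radians):
At the end, for the whole second after the job is handed in: Each capacitor is in the dark rack's compartment whose count from the red end equals that of its tag in the white rack: within 15 mm of its centre along and across the row, upright within 0.1 rad, underside under 10 mm above the rack's underside, at rest (under 0.02 m/s, 0.2 rad/s) (((y of tag_black in the frame of old_rack between -0.104 and -0.064 m and y of cap_black in the frame of new_rack between -0.099 and -0.069 m) or (y of tag_black in the frame of old_rack between -0.048 and -0.008 m and y of cap_black in the frame of new_rack between -0.043 and -0.013 m) or (y of tag_black in the frame of old_rack between 0.008 and 0.048 m and y of cap_black in the frame of new_rack between 0.013 and 0.043 m) or (y of tag_black in the frame of old_rack between 0.064 and 0.104 m and y of cap_black in the frame of new_rack between 0.069 and 0.099 m)) and x of cap_black in the frame of new_rack between -0.015 and 0.015 m and z of each of cap_black, cap_blue, cap_green, cap_yellow in the frame of new_rack below 0.01 m and angle between each of cap_black, cap_blue, cap_green, cap_yellow's own z axis and vertical below 0.1 rad and linear speed of each of cap_black, cap_blue, cap_green, cap_yellow below 0.02 m/s and angular speed of each of cap_black, cap_blue, cap_green, cap_yellow below 0.2 rad/s and ((y of tag_blue in the frame of old_rack between -0.104 and -0.064 m and y of cap_blue in the frame of new_rack between -0.099 and -0.069 m) or (y of tag_blue in the frame of old_rack between -0.048 and -0.008 m and y of cap_blue in the frame of new_rack between -0.043 and -0.013 m) or (y of tag_blue in the frame of old_rack between 0.008 and 0.048 m and y of cap_blue in the frame of new_rack between 0.013 and 0.043 m) or (y of tag_blue in the frame of old_rack between 0.064 and 0.104 m and y of cap_blue in the frame of new_rack between 0.069 and 0.099 m)) and x of cap_blue in the frame of new_rack between -0.015 and 0.015 m and ((y of tag_green in the frame of old_rack between -0.104 and -0.064 m and y of cap_green in the frame of new_rack between -0.099 and -0.069 m) or (y of tag_green in the frame of old_rack between -0.048 and -0.008 m and y of cap_green in the frame of new_rack between -0.043 and -0.013 m) or (y of tag_green in the frame of old_rack between 0.008 and 0.048 m and y of cap_green in the frame of new_rack between 0.013 and 0.043 m) or (y of tag_green in the frame of old_rack between 0.064 and 0.104 m and y of cap_green in the frame of new_rack between 0.069 and 0.099 m)) and x of cap_green in the frame of new_rack between -0.015 and 0.015 m and ((y of tag_yellow in the frame of old_rack between -0.104 and -0.064 m and y of cap_yellow in the frame of new_rack between -0.099 and -0.069 m) or (y of tag_yellow in the frame of old_rack between -0.048 and -0.008 m and y of cap_yellow in the frame of new_rack between -0.043 and -0.013 m) or (y of tag_yellow in the frame of old_rack between 0.008 and 0.048 m and y of cap_yellow in the frame of new_rack between 0.013 and 0.043 m) or (y of tag_yellow in the frame of old_rack between 0.064 and 0.104 m and y of cap_yellow in the frame of new_rack between 0.069 and 0.099 m)) and x of cap_yellow in the frame of new_rack between -0.015 and 0.015 m); the robot touches nothing.
It fails at once if a capacitor is tipped over (0.7 rad or more) (angle between any of cap_black, cap_blue, cap_green, cap_yellow's own z axis and vertical above 0.7 rad).
It fails at once if a capacitor is dropped (faster than 0.7 m/s while not in the fingers, a free fall of about 25 mm) ((linear speed of cap_black above 0.7 m/s and contact force between cap_black and the fingers below 0.01 N) or (linear speed of cap_blue above 0.7 m/s and contact force between cap_blue and the fingers below 0.01 N) or (linear speed of cap_green above 0.7 m/s and contact force between cap_green and the fingers below 0.01 N) or (linear speed of cap_yellow above 0.7 m/s and contact force between cap_yellow and the fingers below 0.01 N)).
It also fails if it takes over 104 s, if anything falls off the work surface, if the arm or the gripper's body presses on something with over 40 N, if the wrist force passes 120 N, or if a joint passes its speed limit or range.

### The arm

A 7-joint arm with a two-finger parallel gripper is mounted at the origin on the work surface. World frame = base frame: x ahead of the robot, y to its left, z up, the work surface at z = 0. Lengths are in m, angles in degrees, forces in N, time in s.
With the tool pointing down it reaches from about 0.425 to 0.875 m from the base axis. Payload 4.7 kg.
Tool frame: the origin (TCP) lies where the fingers leave the gripper's body, on its centre line; the fingertips stand 70 mm ahead of it and the grasp point (between the pads) lies 51 mm ahead of it (env.tip_reach is the distance from the TCP to the fingertips, in m); z points along the fingers, x is the direction in which the jaws open and shut, and the axes are right-handed (so a half turn about z gives the same grasp; the last joint's range is limited). The gripper opens to 87 mm and grips with 3 to 60 N. Pads are 19 mm wide; open, the fingers measure 117 mm over their backs; the gripper's body (75 mm by 190 mm) begins 51 mm behind the grasp point.
Start: joints at [-73.333, 18.392, -4.016, 83.108, 1.295, 78.541, -3.26], TCP at [0.178, 0.625, 0.292] pointing down, gripper open.
Joint ranges: [-163.93, 163.93], [-17.29, 119.83], [-79.2, 71.16], [3.27, 140.29], [-89.18, 269.18], [5.43, 117.66], [-154.24, 154.24]. Speed limits (degrees/s): [147.25, 147.25, 180, 180, 180, 180, 180].

### API

Orientations are given as [roll, pitch, yaw] about the fixed x, y, z axes, in that order (R = Rz(yaw) Ry(pitch) Rx(roll)).
In Python, from cell import env, optics, order gives the robot as it stands.
- The arm moves only by the shell command python3 -m creep 'ROWS' [FORCE]. ROWS is JSON, a list of rows, each a list of 7 numbers: the shift along the tool's x, y, z in cm, then the turn, a rotation vector about the tool's x, y, z in rad, then the opening, from 0 (shut) to 1 (fully open). A call has 1 to 20 rows; each row shifts and turns the pose as measured when the row begins, along the tool's axes as they then stand; what a row does not reach is not made up. A row lasts 1/10 s, in which the tool goes at most 50 mm and 8.59 degrees, less where a joint would pass 70% of its speed; a pose out of reach is approached as far as the arm can. A call with a gripper value outside its range is refused whole. The fingers move at their own pace and stop on an object; FORCE is the grip in N (left out, the last holds). Time passes only in rows, so rows that do not move let the fingers close. It gives the time, the measured TCP pose, the force and the opening at its end, in the units of the state.
- env.get_obs(): the state, without advancing time (a new reading comes with each control period).
- optics.read_camera(name): name is "side" or "top" or "wrist"; returns a dict with "frame" (420x560x3 uint8, blue, green, red), "z_map" (420x560 float32, m along the optical axis (not along the pixel's ray), 0 where there is no reading), "fx", "fy", "cx", "cy" (pixels), "distortion" ([k1, k2, p1, p2, k3] as OpenCV has them; the pictures are not rectified), "R" (3x3) and "t" (3): a world point X has camera coordinates R X + t; the wrist camera has in their place "hand_eye" (4x4, takes a point from camera to tool coordinates, whose origin is the TCP and whose axes are the tool frame's). Camera axes: x right, y down, z forward; pixel columns grow to the right and rows downward; lengths in m; the calibration is good to about 2 mm. A picture is of the moment at which its call begins: read the wrist's pose just before it.
- order.sign_off(): hands the job in, once; it reports no verdict.
The state is a dict: "time_s": time; "qpos": joint angles; "joint_velocities": joint speeds; "effort": joint torques, N m; "tool_pos": TCP position; "tool_rot": TCP orientation; "force": force on the tool from outside, world axes, zero at the start; "wrist_torque": the same for the moment, N m; "grip_width": finger opening in m.
Only numpy, scipy, OpenCV 4.12 (cv2) and the standard library are available. Lean on these libraries where they do the work, as an engineer would, in place of code of your own. Each camera call takes 0.05 s, during which the arm holds its last target. There are 200 camera calls.

## Working session

There is one attempt and no reset: what is moved stays moved. The work goes in short steps, Python scripts to look and compute and a shell command to move; the robot and the scene stay as the last step left them, time stands still between calls to the robot, and variables do not carry over. Pictures are saved under pics/ and viewed, on a budget of 14 in all, crops included, one or two more only if the job needs it, and the job is handed in when it is done.

```bash
ls; mkdir -p pics
python3 - <<'E'
from cell import env, optics
import cv2
o=env.get_obs();print({k:o[k] for k in("time_s","tool_pos","tool_rot","grip_width")})
for n in("top","side"):
    c=optics.read_camera(n);cv2.imwrite(f"pics/{n}0.png",c["frame"])
    print(n,c["fx"],c["cx"],c["cy"],c["distortion"],c["R"],c["t"])
E
```

```text
pics
{'time_s': 0.0, 'tool_pos': array([0.17754766, 0.62484852, 0.29119254]), 'tool_rot': array([1.79994035e+02, 1.06131731e-01, 7.41438355e+01]), 'grip_width': 0.0871266659634859}
top 380.7819909973089 273.32330996286424 211.14550861229614 [0.0229761 0.        0.        0.        0.       ] [[-0.00371574 -0.99996733 -0.00717896]
 [-0.98162457  0.00501706 -0.19075647]
 [ 0.19078626  0.00633824 -0.98161114]] [-0.02687153  0.54542702  0.71238638]
side 399.22877258913536 282.54820382225313 211.27634419178034 [-0.0988606  0.         0.         0.         0.       ] [[ 0.79967935 -0.60035834 -0.00909918]
 [-0.46936767 -0.61560501 -0.63302801]
 [ 0.37444214  0.51049029 -0.77407542]] [-0.44532568  0.26841606  0.56433583]
```

View top.

View pics/top0.png

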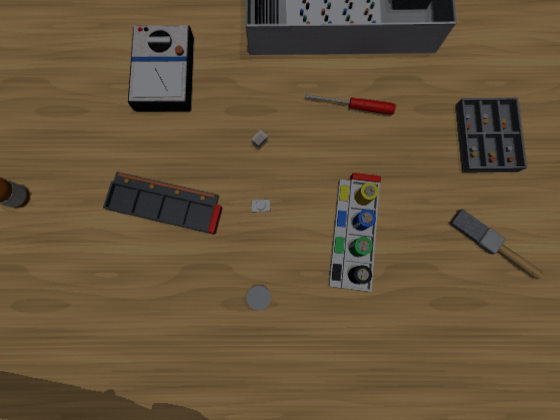

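View pics/side0.png

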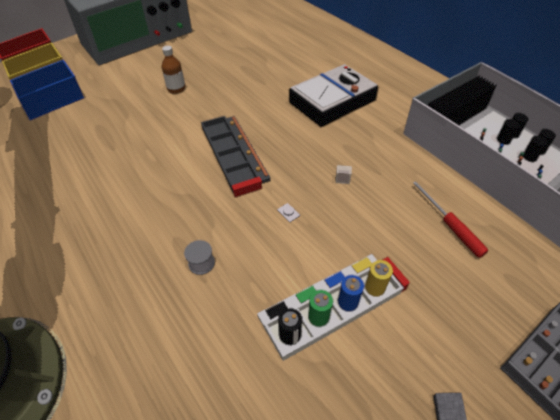

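```bash
cat > h.py <<'E'
import numpy as np, cv2
from cell import env, optics
from scipy.spatial.transform import Rotation as Ro
def cam(n):
    o=env.get_obs(); c=optics.read_camera(n); c["obs"]=o
    c["K"]=np.array([[c["fx"],0,c["cx"]],[0,c["fy"],c["cy"]],[0,0,1.]])
    if n=="wrist":
        T=np.eye(4);T[:3,:3]=Ro.from_euler("xyz",o["tool_rot"],degrees=True).as_matrix();T[:3,3]=o["tool_pos"]
        T=T@c["hand_eye"]; c["Rw"],c["o"]=T[:3,:3],T[:3,3]
    else: c["Rw"]=c["R"].T; c["o"]=-c["R"].T@c["t"]
    return c
def rays(c,uv):
    p=cv2.undistortPoints(np.float64(uv).reshape(-1,1,2),c["K"],np.array(c["distortion"]))[:,0]
    return np.c_[p,np.ones(len(p))]@c["Rw"].T
def plane(c,uv,z):
    d=rays(c,uv); return c["o"]+d*((z-c["o"][2])/d[:,2])[:,None]
def cloud(c):
    h,w=c["z_map"].shape; uv=np.stack(np.meshgrid(np.arange(w),np.arange(h)),-1).reshape(-1,2)
    P=c["o"]+rays(c,uv)*c["z_map"].reshape(-1,1); P[c["z_map"].ravel()==0]=np.nan
    return P.reshape(h,w,3)
def blobs(mask,amin):
    n,l,s,ce=cv2.connectedComponentsWithStats(mask.astype(np.uint8)); return [(ce[i],s[i,4],l==i) for i in range(1,n) if s[i,4]>=amin]
E
python3 - <<'E'
from h import *
np.set_printoptions(precision=4,suppress=True)
c=cam("top");P=cloud(c);f=c["frame"];hsv=cv2.cvtColor(f,cv2.COLOR_BGR2HSV)
H,S,V=[hsv[...,i].astype(int) for i in range(3)]
print("table z",np.nanmedian(P[300:330,280:330,2]))
m={"red":((H<6)|(H>174))&(S>180)&(V>100),"yel":(abs(H-28)<5)&(S>170)&(V>120),"blue":(abs(H-112)<10)&(S>150),"grn":(abs(H-65)<15)&(S>120)}
for k,q in m.items():
    for ce,a,mk in blobs(q,25):
        if 160<ce[1]<300: print(k,ce,a,"z",np.nanmedian(P[mk][:,2]),"@26",plane(c,ce,.026)[0,:2],"@16",plane(c,ce,.016)[0,:2])
for x0,x1,nm in((325,390,"white"),(98,228,"dark")):
    roi=np.zeros(f.shape[:2],bool);roi[165:300,x0:x1]=1
    for lo,hi in((.013,.023),(.055,.067)):
        for ce,a,mk in blobs(roi&(P[...,2]>lo)&(P[...,2]<hi),20):
            q=P[mk][:,:2]; print(nm,lo,a,ce,q.mean(0),cv2.minAreaRect(q.astype(np.float32)))
E
```

```text
table z -0.0011781702434552344
red [366.1571 176.7143] 140 z 0.02444745256105063 @26 [ 0.6234 -0.2252] @16 [ 0.6263 -0.2276]
red [214.0268 218.0738] 149 z 0.024678522605401765 @26 [0.5364 0.0939] @16 [0.5382 0.0955]
blue [341.1667 218.0833] 120 z 0.01465754350467574 @26 [ 0.5351 -0.1693] @16 [ 0.5369 -0.1711]
blue [363.4087 219.9038] 208 z 0.06160279321716089 @26 [ 0.5311 -0.2149] @16 [ 0.5328 -0.2173]
grn [338.8359 244.5547] 128 z 0.014789090633363866 @26 [ 0.4803 -0.1625] @16 [ 0.4814 -0.1641]
grn [360.3168 247.2475] 202 z 0.06203463330616005 @26 [ 0.4747 -0.2059] @16 [ 0.4756 -0.2081]
white 0.013 1197 [353.1178 237.5656] [ 0.4967 -0.1941] ((0.5066800713539124, -0.1987864226102829), (0.0836666151881218, 0.23171859979629517), 82.30927276611328)
white 0.013 120 [343.8583 192.775 ] [ 0.5916 -0.179 ] ((0.5911720991134644, -0.17845690250396729), (0.019153881818056107, 0.034531913697719574), 87.54388427734375)
white 0.013 22 [359.4091 200.5   ] [ 0.574  -0.2105] ((0.5754733085632324, -0.2118108868598938), (0.032652053982019424, 0.01121615618467331), 41.98226547241211)
white 0.055 255 [36
[... 565 characters left out ...]
), (0.03409024700522423, 0.0344107523560524), 0.024733027443289757)
dark 0.013 24 [122.375  175.2917] [0.6328 0.2949] ((0.6308693289756775, 0.29368212819099426), (0.02283165417611599, 0.008577096275985241), 63.02305603027344)
dark 0.013 105 [152.2667 182.0857] [0.6175 0.2301] ((0.6184508204460144, 0.22993144392967224), (0.10042936354875565, 0.008423211053013802), 76.62448120117188)
dark 0.013 846 [160.7612 204.9929] [0.5667 0.2084] ((0.5742017030715942, 0.20712080597877502), (0.23451033234596252, 0.08290372788906097), 76.95767974853516)
dark 0.013 23 [181.7826 188.8696] [0.6023 0.1664] ((0.6018826365470886, 0.16765588521957397), (0.02061804197728634, 0.006712873931974173), 70.97024536132812)
```

Top/side views: white rack on the right (cans at ≈(368,191), (366,218), (363,246), (362,274)). Counted from the red end (366,177) the order is yellow, blue, green, black. The dark rack is on the left, its red end at (214,218). Tag colours agree with the cans, heights and sizes check out (rims ~20 mm, can tops ~61 mm, outlines 84×230 mm). Moving out.

```bash
python3 -m creep '[[-2.1,3.7,0,0,0,0,1],[-2.1,3.7,0,0,0,0,1],[-2.1,3.7,0,0,0,0,1],[-2.1,3.7,0,0,0,0,1],[-2.1,3.7,0,0,0,0,1],[-2.1,3.7,0,0,0,0,1],[-2.1,3.7,0,0,0,0,1],[-2.1,3.7,0,0,0,0,1],[-2.1,3.7,0,0,0,0,1],[-2.1,3.7,0,0,0,0,1],[-4.1,2.1,0,0,0,0,1],[-4.1,2.1,0,0,0,0,1],[-4.1,2.1,0,0,0,0,1],[-4.1,2.1,0,0,0,0,1],[-4.1,2.1,0,0,0,0,1],[-4.1,2.1,0,0,0,0,1],[-4.1,2.1,0,0,0,0,1],[-4.1,2.1,0,0,0,0,1],[-4.1,2.1,0,0,0,0,1],[-4.1,2.1,0,0,0,0,1]]' 15
python3 -m creep '[[0,0,0,0,0,0.15,1],[0,0,0,0,0,0.15,1],[0,0,0,0,0,0.15,1],[0,0,0,0,0,0.15,1],[0,0,0,0,0,0.15,1],[0,0,0,0,0,0.15,1],[0,0,0,0,0,0.15,1],[0,0,0,0,0,0.15,1],[0,0,0,0,0,0.15,1],[0,0,0,0,0,0.15,1],[0,0,0,0,0,0.15,1],[0,0,0,0,0,0.15,1],[0,0,0,0,0,0.15,1],[0,0,0,0,0,0.15,1],[0,0,0,0,0,0.15,1],[0,0,0,0,0,0.15,1],[0,0,0,0,0,0.15,1],[0,0,0,0,0,0.15,1],[0,0,0,0,0,0.15,1],[0,0,0,0,0,0.15,1]]'
```

```text
time_s: 2.15
tool_pos: [0.5801, -0.1504, 0.2849]
tool_rot: [-179.7, 0.2, 75.2]
force: [0.1, 0.5, 0.3]
grip_width: 0.0871
time_s: 4.15
tool_pos: [0.5751, -0.1609, 0.2786]
tool_rot: [179.0, -0.4, -97.0]
force: [0.2, -0.2, 0.4]
grip_width: 0.0869
```

```bash
cat >> h.py <<'E'
def go(x,y,z,yaw):
    "remaining shift (cm, tool axes) and turn (rad) to a pose, tool down"
    o=env.get_obs(); R=Ro.from_euler("xyz",o["tool_rot"],degrees=True); T=Ro.from_euler("xyz",[180,0,yaw],degrees=True)
    print("t",round(o["time_s"],2),"pos",o["tool_pos"].round(4),"rot",o["tool_rot"].round(1),"f",np.round(o["force"],1),"w",round(o["grip_width"],4),"q7",round(o["qpos"][6]),
     "\nshift now",(R.inv().apply(np.array([x,y,z])-o["tool_pos"])*100).round(2),"turn",(R.inv()*T).as_rotvec().round(3),"| shift after turn",(T.inv().apply(np.array([x,y,z])-o["tool_pos"])*100).round(2))
E
python3 - <<'E'
from h import *
go(.583,-.2205,.2,-97.7)
c=cam("wrist");cv2.imwrite("pics/w1.png",c["frame"])
E
```

```text
t 4.15 pos [ 0.5751 -0.1609  0.2786] rot [179.   -0.4 -97. ] f [ 0.2 -0.2  0.4] w 0.0869 q7 -70 
shift now [ 5.77 -1.64  7.87] turn [ 0.017 -0.007  0.012] | shift after turn [ 5.81 -1.58  7.86]
```

```bash
python3 -m creep '[[2.9,-0.8,2,0.017,-0.007,0.012,1],[2.9,-0.8,2,0,0,0,1],[0,0,2,0,0,0,1],[0,0,0,0,0,0,1]]'
python3 - <<'E'
from h import *
go(.583,-.2205,.1,-97.7)
c=cam("wrist");cv2.imwrite("pics/w2.png",c["frame"]);P=cloud(c)
m=(P[...,2]>.055)&(P[...,2]<.068)
for ce,a,mk in blobs(m,200):
    q=P[mk][:,:2]; print(ce,a,np.median(P[mk][:,2]),cv2.minEnclosingCircle(q.astype(np.float32)),cv2.minAreaRect(q.astype(np.float32)))
E
```

```text
time_s: 4.6
tool_pos: [0.5846, -0.2197, 0.2161]
tool_rot: [-180.0, 0.1, -97.1]
force: [0.4, -0.4, 0.1]
grip_width: 0.0871
t 4.6 pos [ 0.5846 -0.2197  0.2161] rot [-1.80e+02  1.00e-01 -9.71e+01] f [ 0.4 -0.4  0.1] w 0.0871 q7 -62 
shift now [ 0.11  0.15 11.61] turn [-0.     0.001  0.01 ] | shift after turn [ 0.1   0.15 11.61]
[283.2194606  213.72554204] 1891 0.06470521526615261 ((0.5853853225708008, -0.22186759114265442), 0.01817386783659458) ((0.5850194692611694, -0.22194091975688934), (0.034883398562669754, 0.035460423678159714), 82.18484497070312)
[281.50130548 301.06788512] 383 0.06462221989655093 ((0.5230304002761841, -0.21308240294456482), 0.01585531048476696) ((0.5192158222198486, -0.21293970942497253), (0.03141966834664345, 0.01194542646408081), 87.85781860351562)
```

View pics/w2.png

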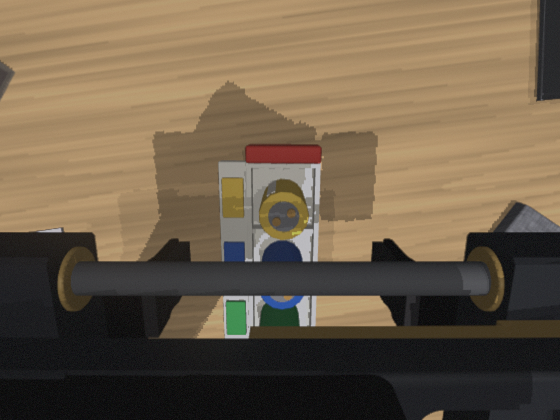

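Wrist view: open fingers straddle the yellow can (283,214), jaws across the row, red block just beyond it. Close-up fix agrees with the top camera within 2 mm. Descend and grip.

```bash
python3 -m creep '[[0.17,-0.05,3,0,0,0.01,1],[0,0,3,0,0,0,1],[0,0,3,0,0,0,1],[0,0,2.2,0,0,0,1],[0,0,0,0,0,0,1]]' 20;  python3 - <<'E'
from h import *
go(.585,-.2215,.1,-97.7)
E
```

```text
time_s: 5.15
tool_pos: [0.5913, -0.2204, 0.1097]
tool_rot: [-179.2, 0.1, -97.0]
force: [-1.0, -0.0, -1.4]
grip_width: 0.0873
t 5.15 pos [ 0.5913 -0.2204  0.1097] rot [-1.792e+02  1.000e-01 -9.700e+01] f [-1.  -0.  -1.4] w 0.0873 q7 -57 
shift now [0.19 0.63 0.97] turn [-0.014  0.001  0.012] | shift after turn [0.2  0.61 0.97]
```

```bash
python3 -m creep '[[0.2,0.6,0.9,-0.014,0,0.012,1],[0,0,0,0,0,0,1]]';  python3 - <<'E'
from h import *
go(.585,-.2215,.1,-97.7)
E
```

```text
time_s: 5.35
tool_pos: [0.5865, -0.2213, 0.1029]
tool_rot: [-179.9, 0.1, -97.6]
force: [-0.3, -0.8, -0.7]
grip_width: 0.0869
t 5.35 pos [ 0.5865 -0.2213  0.1029] rot [-1.799e+02  1.000e-01 -9.760e+01] f [-0.3 -0.8 -0.7] w 0.0869 q7 -58 
shift now [0.04 0.15 0.29] turn [-0.002  0.001  0.002] | shift after turn [0.04 0.15 0.29]
```

```bash
python3 -m creep '[[0,0.15,0.25,0,0,0,1],[0,0,0,0,0,0,0],[0,0,0,0,0,0,0],[0,0,0,0,0,0,0],[0,0,0,0,0,0,0],[0,0,0,0,0,0,0],[0,0,0,0,0,0,0]]' 20; python3 -m creep '[[0,0,-2,0,0,0,0],[0,0,-3,0,0,0,0],[0,0,-4,0,0,0,0],[0,0,-3,0,0,0,0]]';  python3 - <<'E'
from h import *
go(.5436,.128,.2,-13)
E
```

```text
time_s: 6.05
tool_pos: [0.5873, -0.2219, 0.1048]
tool_rot: [-179.5, 0.1, -97.6]
force: [-0.1, -1.1, -0.2]
grip_width: 0.0467
time_s: 6.45
tool_pos: [0.5834, -0.2205, 0.2228]
tool_rot: [179.8, 0.1, -97.6]
force: [0.0, -0.5, -0.3]
grip_width: 0.0149
t 6.45 pos [ 0.5834 -0.2205  0.2228] rot [ 1.798e+02  1.000e-01 -9.760e+01] f [ 0.  -0.5 -0.3] w 0.0149 q7 -62 
shift now [-34.01   8.54   2.36] turn [ 1.000e-03  3.000e-03 -1.476e+00] | shift after turn [-11.72 -33.06   2.28]
```

Fingers close at only ~70 mm/s, so I lifted without the can. Reopening and going down again, with a longer close.

```bash
python3 -m creep '[[0,0,0,0,0,0,0.75],[0,0,0,0,0,0,0.75],[0,0,0,0,0,0,0.75],[0,0,0,0,0,0,0.75],[0,0,0,0,0,0,0.75],[0,0,0,0,0,0,0.75]]'
python3 - <<'E'
from h import *
go(.585,-.2215,.1,-97.7)
c=cam("wrist");P=cloud(c)
for ce,a,mk in blobs((P[...,2]>.055)&(P[...,2]<.068),200): print(ce,a,cv2.minEnclosingCircle(P[mk][:,:2].astype(np.float32)))
E
```

```text
time_s: 7.05
tool_pos: [0.5837, -0.2208, 0.2236]
tool_rot: [180.0, 0.1, -97.6]
force: [-0.2, -0.3, 0.5]
grip_width: 0.0551
t 7.05 pos [ 0.5837 -0.2208  0.2236] rot [ 1.80e+02  1.00e-01 -9.76e+01] f [-0.2 -0.3  0.5] w 0.0551 q7 -62 
shift now [ 0.07 -0.15 12.36] turn [0.001 0.002 0.002] | shift after turn [ 0.05 -0.14 12.36]
[281.61123471 209.97719689] 1798 ((0.5853851437568665, -0.22178231179714203), 0.01813584938645363)
```

```bash
python3 -m creep '[[0,-0.1,3.2,0,0,0,0.75],[0,0.1,3.2,0,0,0,0.75],[0,0.15,3.2,0,0,0,0.75],[0,0.15,2.6,0,0,0,0.75],[0,0.3,0.7,-0.01,0,0,0.75],[0,0.1,0.1,0,0,0,0.75]]'
python3 - <<'E'
from h import *
go(.585,-.2215,.1,-97.7)
E
```

```text
time_s: 7.7
tool_pos: [0.5774, -0.2197, 0.0892]
tool_rot: [179.4, 0.1, -97.6]
force: [-1.0, 0.4, 0.7]
grip_width: 0.0653
t 7.7 pos [ 0.5774 -0.2197  0.0892] rot [ 1.794e+02  1.000e-01 -9.760e+01] f [-1.   0.4  0.7] w 0.0653 q7 -57 
shift now [ 0.07 -0.77 -1.09] turn [0.01  0.001 0.002] | shift after turn [ 0.07 -0.78 -1.08]
```

```bash
python3 -m creep '[[0,-0.6,-0.9,0.01,0,0,0.75],[0,0,0,0,0,0,0.75],[0,0,0,0,0,0,0.75]]'
python3 - <<'E'
from h import *
go(.585,-.2215,.1,-97.7)
E
```

```text
time_s: 8.0
tool_pos: [0.5856, -0.2216, 0.1022]
tool_rot: [-179.7, 0.0, -97.6]
force: [0.5, -0.8, -0.6]
grip_width: 0.0655
t 8.0 pos [ 0.5856 -0.2216  0.1022] rot [-179.7    0.   -97.6] f [ 0.5 -0.8 -0.6] w 0.0655 q7 -57 
shift now [-0.    0.07  0.22] turn [-0.005  0.     0.002] | shift after turn [-0.    0.06  0.22]
```

```bash
python3 -m creep '[[0,0.05,0.1,0,0,0,0],[0,0,0,0,0,0,0],[0,0,0,0,0,0,0],[0,0,0,0,0,0,0],[0,0,0,0,0,0,0],[0,0,0,0,0,0,0],[0,0,0,0,0,0,0],[0,0,0,0,0,0,0]]' 20;  python3 - <<'E'
from h import *
go(.585,-.2215,.1,-97.7)
E
```

```text
time_s: 8.8
tool_pos: [0.5866, -0.2219, 0.1037]
tool_rot: [-179.5, 0.0, -97.5]
force: [0.3, 0.3, 0.1]
grip_width: 0.0352
t 8.8 pos [ 0.5866 -0.2219  0.1037] rot [-179.5    0.   -97.5] f [0.3 0.3 0.1] w 0.0352 q7 -57 
shift now [-0.01  0.16  0.37] turn [-0.009  0.     0.003] | shift after turn [-0.01  0.16  0.37]
```

```bash
python3 -m creep '[[0,0,-2,0,0,0,0],[0,0,-3,0,0,0,0],[0,0,-3,0,0,0,0],[0,0,-2,0,0,0,0],[0,0,0,0,0,-0.12,0],[0,0,0,0,0,-0.148,0],[0,0,0,0,0,-0.148,0],[0,0,0,0,0,-0.148,0],[0,0,0,0,0,-0.148,0],[0,0,0,0,0,-0.148,0],[0,0,0,0,0,-0.148,0],[0,0,0,0,0,-0.148,0],[0,0,0,0,0,-0.148,0],[0,0,0,0,0,-0.148,0],[0,0,0,0,0,0,0]]';  python3 - <<'E'
from h import *
go(.5436,.128,.2,-13)
E
```

```text
time_s: 10.3
tool_pos: [0.5814, -0.2209, 0.202]
tool_rot: [-180.0, 0.1, -13.0]
force: [0.4, -0.4, -0.5]
grip_width: 0.0354
t 10.3 pos [ 0.5814 -0.2209  0.202 ] rot [-1.8e+02  1.0e-01 -1.3e+01] f [ 0.4 -0.4 -0.5] w 0.0354 q7 16 
shift now [-11.53 -33.15   0.24] turn [-0.     0.002  0.   ] | shift after turn [-11.53 -33.15   0.2 ]
```

```bash
python3 -m creep '[[-0.6,-1.8,0,0,0,0,0],[-1.2,-3.5,0,0,0,0,0],[-1.2,-3.5,0,0,0,0,0],[-1.2,-3.5,0,0,0,0,0],[-1.2,-3.5,0,0,0,0,0],[-1.2,-3.5,0,0,0,0,0],[-1.2,-3.5,0,0,0,0,0],[-1.2,-3.5,0,0,0,0,0],[-1.2,-3.5,0,0,0,0,0],[-0.7,-2,0,0,0,0,0],[0,0,0,0,0,0,0]]';  python3 - <<'E'
from h import *
c=cam("wrist");cv2.imwrite("pics/w3.png",c["frame"])
go(.5436,.128,.16,-13)
E
```

```text
time_s: 11.4
tool_pos: [0.5502, 0.1236, 0.1986]
tool_rot: [179.9, 0.3, -15.9]
force: [-0.4, 0.7, -0.7]
grip_width: 0.0353
t 11.45 pos [0.5504 0.1217 0.1986] rot [179.8   0.3 -16. ] f [-0.5  1.2 -1.9] w 0.0352 q7 -25 
shift now [-0.81 -0.43  3.86] turn [ 0.003  0.005 -0.052] | shift after turn [-0.8  -0.46  3.86]
```

View pics/w3.png

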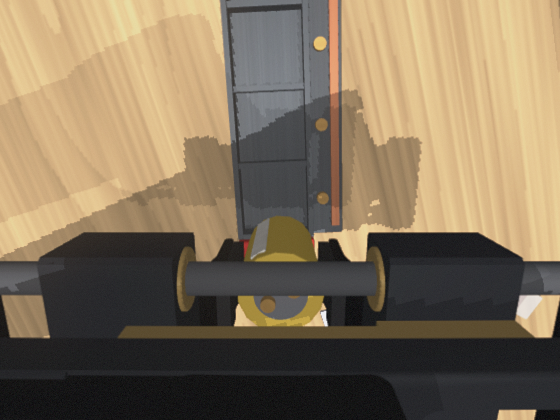

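Yellow can held over the dark rack near its red end (can at 283,290; compartments in a row above, brass terminals right at 320,43/125/199). Refine rack pose from this close view.

```bash
cat >> h.py <<'E'
DC=np.array([.5625,.2098]); DY=-np.array([np.cos(np.radians(76.96)),np.sin(np.radians(76.96))]); DX=np.array([DY[1],-DY[0]])
def comp(y): return DC+DY*y
E
python3 - <<'E'
from h import *
c=cam("wrist");P=cloud(c);V=c["frame"].max(2)
q=P[:225].reshape(-1,3); q=q[np.isfinite(q[:,0])]
l=np.c_[(q[:,:2]-DC)@DX,(q[:,:2]-DC)@DY,q[:,2]]*1000
l=l[(abs(l[:,0])<70)&(abs(l[:,1])<130)]
# floor points: extents per compartment; rim points: extents
for y in(-84,-28,28,84):
    f=l[(abs(l[:,2]-4)<4)&(abs(l[:,1]-y)<24)&(abs(l[:,0])<29)]
    r=l[(l[:,2]>15)&(l[:,2]<25)&(abs(l[:,1]-y)<20)]
    b=r[(abs(r[:,0]-28)<7)]
    print(y,len(f),np.percentile(f,[1,99],axis=0).round(1).tolist() if len(f)>20 else"", "rim+x",len(b),np.percentile(b[:,0],[2,50,98]).round(1) if len(b)>5 else"")
for y in(-56,0,56):
    r=l[(l[:,2]>15)&(l[:,2]<25)&(abs(l[:,1]-y)<10)&(abs(l[:,0])<22)]
    print("div",y,len(r),np.median(r,axis=0).round(1) if len(r) else "")
E
```

```text
-84 0  rim+x 0 
-28 4716 [[-28.0, -51.5, 2.9], [23.6, -6.4, 6.5]] rim+x 417 [23.7 25.4 27.7]
28 4246 [[-27.8, 4.4, 2.8], [23.8, 51.4, 6.4]] rim+x 351 [23.9 25.6 27.9]
84 3367 [[-27.6, 60.4, 2.8], [24.0, 105.5, 6.3]] rim+x 289 [24.  25.8 28.1]
div -56 238 [  4.7 -56.7  17.9]
div 0 378 [-0.4 -2.4 18.1]
div 56 333 [ 0.1 53.5 18.1]
```

```bash
sed -i 's/^DC=np.array(\[.5625,.2098\])/DC=np.array([.5644,.2114])/' h.py; python3 -m creep '[[-0.6,-0.6,1.5,0,0,-0.05,0],[0,0,2,0,0,0,0],[0,0,0,0,0,0,0],[0,0,0,0,0,0,0]]';  python3 - <<'E'
from h import *
go(*comp(.084),.12,-13)
E
```

```text
time_s: 11.9
tool_pos: [0.5483, 0.1178, 0.1641]
tool_rot: [179.6, 0.1, -14.1]
force: [1.0, -0.2, -0.4]
grip_width: 0.0351
t 11.9 pos [0.5483 0.1178 0.1641] rot [ 1.796e+02  1.000e-01 -1.410e+01] f [ 1.  -0.2 -0.4] w 0.0351 q7 -22 
shift now [-0.56 -1.1   4.4 ] turn [ 0.007  0.002 -0.019] | shift after turn [-0.54 -1.08  4.41]
```

```bash
python3 -m creep '[[-0.5,-1,1,0.007,0,-0.019,0],[0,0,0,0,0,0,0],[0,0,0,0,0,0,0]]';  python3 - <<'E'
from h import *
go(*comp(.084),.12,-13)
E
```

```text
time_s: 12.2
tool_pos: [0.547, 0.1273, 0.1551]
tool_rot: [-179.9, -0.0, -13.2]
force: [-0.0, -0.3, -1.6]
grip_width: 0.035
t 12.2 pos [0.547  0.1273 0.1551] rot [-179.9   -0.   -13.2] f [-0.  -0.3 -1.6] w 0.035 q7 -22 
shift now [-0.2  -0.18  3.51] turn [-0.002 -0.001 -0.004] | shift after turn [-0.2  -0.19  3.51]
```

```bash
python3 -m creep '[[-0.2,-0.2,1.5,0,0,0,0],[0,0,1.5,0,0,0,0],[0,0,0.5,0,0,0,0],[0,0,0,0,0,0,0],[0,0,0,0,0,0,0]]';  python3 - <<'E'
from h import *
go(*comp(.084),.105,-13)
E
```

```text
time_s: 12.7
tool_pos: [0.5451, 0.1302, 0.1167]
tool_rot: [-179.9, -0.0, -13.2]
force: [0.2, -0.3, -0.5]
grip_width: 0.0352
t 12.7 pos [0.5451 0.1302 0.1167] rot [-179.9   -0.   -13.2] f [ 0.2 -0.3 -0.5] w 0.0352 q7 -21 
shift now [0.05 0.06 1.17] turn [-0.001 -0.    -0.003] | shift after turn [0.05 0.06 1.17]
```

```bash
python3 -m creep '[[0,0,0.7,0,0,0,0],[0,0,0.3,0,0,0,0],[0,0,0,0,0,0,0],[0,0,0,0,0,0,0]]';  python3 - <<'E'
from h import *
go(*comp(.084),.1042,-13)
E
```

```text
time_s: 13.1
tool_pos: [0.5457, 0.1302, 0.1064]
tool_rot: [-179.9, -0.1, -13.2]
force: [-0.4, -0.1, -0.6]
grip_width: 0.0352
t 13.1 pos [0.5457 0.1302 0.1064] rot [-1.799e+02 -1.000e-01 -1.320e+01] f [-0.4 -0.1 -0.6] w 0.0352 q7 -21 
shift now [-0.01  0.07  0.22] turn [-0.002 -0.001 -0.003] | shift after turn [-0.01  0.07  0.22]
```

```bash
python3 -m creep '[[0,0,0.25,0,0,0,0],[0,0,0,0,0,0,0],[0,0,0.05,0,0,0,0.75],[0,0,0,0,0,0,0.75],[0,0,0,0,0,0,0.75],[0,0,0,0,0,0,0.75],[0,0,0,0,0,0,0.75]]'
python3 - <<'E'
from h import *
go(*comp(.084),.2,-13)
E
python3 -m creep '[[0,0,-1.5,0,0,0,0.75],[0,0,-3,0,0,0,0.75],[0,0,-3,0,0,0,0.75],[0,0,-2,0,0,0,0.75],[0,0,0,0,0,0,0.75]]';  python3 - <<'E'
from h import *
go(.5285,-.213,.2,-97.7)
c=cam("wrist");P=cloud(c)
for ce,a,mk in blobs((P[...,2]>.055)&(P[...,2]<.07),200):
    q=cv2.minEnclosingCircle(P[mk][:,:2].astype(np.float32)); d=np.array(q[0])-DC; print(ce,a,np.median(P[mk][:,2]),q,"rack xy",d@DX,d@DY)
E
```

```text
time_s: 13.8
tool_pos: [0.5467, 0.1305, 0.1045]
tool_rot: [-179.8, -0.2, -13.2]
force: [-0.7, 0.3, 0.0]
grip_width: 0.0632
t 13.8 pos [0.5467 0.1305 0.1045] rot [-179.8   -0.2  -13.2] f [-0.7  0.3  0. ] w 0.0632 q7 -20 
shift now [-0.07  0.08 -9.55] turn [-0.003 -0.003 -0.003] | shift after turn [-0.1   0.12 -9.55]
time_s: 14.3
tool_pos: [0.5465, 0.1296, 0.2064]
tool_rot: [-179.8, -0.2, -13.3]
force: [-0.4, 0.1, 0.0]
grip_width: 0.0654
t 14.3 pos [0.5465 0.1296 0.2064] rot [-179.8   -0.2  -13.3] f [-0.4  0.1  0. ] w 0.0654 q7 -24 
shift now [ 6.11 33.76  0.55] turn [-6.000e-03 -1.000e-03  1.474e+00] | shift after turn [34.19 -2.81  0.64]
[279.09146057 221.22818479] 2143 0.06466533529779994 ((0.5459214448928833, 0.12777848541736603), 0.018301289528608322) rack xy -0.0008655812909012478 0.08563448761433246
```

```bash
python3 -m creep '[[0.4,2.2,0,0,0,0,0.75],[0.7,3.9,0,0,0,0,0.75],[0.7,3.9,0,0,0,0,0.75],[0.7,3.9,0,0,0,0,0.75],[0.7,3.9,0,0,0,0,0.75],[0.7,3.9,0,0,0,0,0.75],[0.7,3.9,0,0,0,0,0.75],[0.7,3.9,0,0,0,0,0.75],[0.5,2.2,0,0,0,0,0.75],[0,0,0,0,0,0.14,0.75],[0,0,0,0,0,0.148,0.75],[0,0,0,0,0,0.148,0.75],[0,0,0,0,0,0.148,0.75],[0,0,0,0,0,0.148,0.75],[0,0,0,0,0,0.148,0.75],[0,0,0,0,0,0.148,0.75],[0,0,0,0,0,0.148,0.75],[0,0,0,0,0,0.148,0.75],[0,0,0,0,0,0.148,0.75]]';  python3 - <<'E'
from h import *
go(.5285,-.213,.2,-97.7)
E
```

```text
time_s: 16.25
tool_pos: [0.5171, -0.2032, 0.1882]
tool_rot: [178.6, -0.0, -98.3]
force: [-0.2, 0.2, -0.0]
grip_width: 0.0651
t 16.25 pos [ 0.5171 -0.2032  0.1882] rot [178.6  -0.  -98.3] f [-0.2  0.2 -0. ] w 0.0651 q7 -66 
shift now [ 0.81 -1.24 -1.21] turn [ 0.025 -0.001 -0.01 ] | shift after turn [ 0.82 -1.26 -1.18]
```

```bash
python3 -m creep '[[0.8,-1.2,0.8,0.025,0,-0.01,0.75],[0,0,0,0,0,0,0.75],[0,0,0,0,0,0,0.75]]';  cat >> h.py <<'E'
def cans():
    c=cam("wrist");P=cloud(c)
    for ce,a,mk in blobs((P[...,2]>.055)&(P[...,2]<.07),200):
        q=cv2.minEnclosingCircle(P[mk][:,:2].astype(np.float32)); d=np.array(q[0])-DC; print("can",ce.round(),a,c["frame"][mk].mean(0).round(),np.median(P[mk][:,2]).round(4),np.round(q[0],4),round(q[1],4),"rack xy",(d@DX).round(4),(d@DY).round(4))
E
python3 - <<'E'
from h import *
go(.5285,-.213,.1,-97.7)
cans()
E
```

```text
time_s: 16.55
tool_pos: [0.5261, -0.2119, 0.1773]
tool_rot: [179.7, -0.1, -97.9]
force: [0.6, 0.2, 0.5]
grip_width: 0.0648
t 16.55 pos [ 0.5261 -0.2119  0.1773] rot [ 1.797e+02 -1.000e-01 -9.790e+01] f [0.6 0.2 0.5] w 0.0648 q7 -64 
shift now [ 0.06 -0.29  7.73] turn [ 0.005 -0.001 -0.004] | shift after turn [ 0.07 -0.26  7.73]
can [282. 223.] 2741 [97. 69. 58.] 0.0648 [ 0.5305 -0.2138] 0.0182 rack xy -0.0629 0.4219
can [280. 310.] 1565 [ 97. 126.  96.] 0.065 [ 0.4757 -0.2045] 0.0181 rack xy -0.0075 0.4252
```

```bash
python3 -m creep '[[0.1,-0.45,2,0.005,0,0,0.75],[0,0,2.5,0,0,0,0.75],[0,0,2,0,0,0,0.75],[0,0,0,0,0,0,0.75],[0,0,0,0,0,0,0.75]]';  python3 - <<'E'
from h import *
go(.5305,-.2138,.102,-97.7)
E
```

```text
time_s: 17.1
tool_pos: [0.5305, -0.2121, 0.1121]
tool_rot: [-180.0, 0.1, -97.8]
force: [-0.0, -0.2, 0.5]
grip_width: 0.0652
t 17.1 pos [ 0.5305 -0.2121  0.1121] rot [-1.80e+02  1.00e-01 -9.78e+01] f [-0.  -0.2  0.5] w 0.0652 q7 -60 
shift now [ 0.17 -0.02  1.01] turn [-0.001  0.001 -0.001] | shift after turn [ 0.16 -0.02  1.01]
```

```bash
python3 -m creep '[[0.15,0,0.9,0,0,0,0.75],[0,0,0,0,0,0,0.75],[0,0,0,0,0,0,0],[0,0,0,0,0,0,0],[0,0,0,0,0,0,0],[0,0,0,0,0,0,0],[0,0,0,0,0,0,0],[0,0,0,0,0,0,0],[0,0,0,0,0,0,0],[0,0,0,0,0,0,0]]' 20;  python3 - <<'E'
from h import *
go(.5305,-.2138,.102,-97.7)
E
```

```text
time_s: 18.1
tool_pos: [0.5322, -0.2142, 0.1062]
tool_rot: [-179.6, 0.1, -97.7]
force: [0.0, 0.3, 0.6]
grip_width: 0.0354
t 18.1 pos [ 0.5322 -0.2142  0.1062] rot [-1.796e+02  1.000e-01 -9.770e+01] f [0.  0.3 0.6] w 0.0354 q7 -59 
shift now [-0.01  0.18  0.42] turn [-0.006  0.002 -0.001] | shift after turn [-0.01  0.18  0.42]
```

```bash
python3 -m creep '[[0,0,-2,0,0,0,0],[0,0,-3,0,0,0,0],[0,0,-3,0,0,0,0],[0,0,-2,0,0,0,0],[0,0,0,0,0,-0.12,0],[0,0,0,0,0,-0.148,0],[0,0,0,0,0,-0.148,0],[0,0,0,0,0,-0.148,0],[0,0,0,0,0,-0.148,0],[0,0,0,0,0,-0.148,0],[0,0,0,0,0,-0.148,0],[0,0,0,0,0,-0.148,0],[0,0,0,0,0,-0.148,0],[0,0,0,0,0,-0.148,0],[0,0,0,0,0,0,0]]';  python3 - <<'E'
from h import *
go(*comp(.028),.2,-13)
E
```

```text
time_s: 19.6
tool_pos: [0.5292, -0.2143, 0.2084]
tool_rot: [-179.9, -0.1, -13.2]
force: [-0.7, -0.7, -0.7]
grip_width: 0.0351
t 19.6 pos [ 0.5292 -0.2143  0.2084] rot [-1.799e+02 -1.000e-01 -1.320e+01] f [-0.7 -0.7 -0.7] w 0.0351 q7 15 
shift now [ -6.29 -39.45   0.92] turn [-0.002 -0.001 -0.004] | shift after turn [ -6.15 -39.48   0.84]
```

```bash
python3 -m creep '[[-0.2,-1.8,0,0,0,0,0],[-0.6,-3.6,0,0,0,0,0],[-0.6,-3.6,0,0,0,0,0],[-0.6,-3.6,0,0,0,0,0],[-0.6,-3.6,0,0,0,0,0],[-0.6,-3.6,0,0,0,0,0],[-0.6,-3.6,0,0,0,0,0],[-0.6,-3.6,0,0,0,0,0],[-0.6,-3.6,0,0,0,0,0],[-0.6,-3.6,0,0,0,0,0],[-0.6,-3.6,0,0,0,0,0],[-0.3,-1.7,0,0,0,0,0],[0,0,0,0,0,0.03,0],[0,0,0,0,0,0,0],[0,0,0,0,0,0,0]]';  python3 - <<'E'
from h import *
go(*comp(.028),.165,-13)
E
```

```text
time_s: 21.1
tool_pos: [0.5666, 0.1949, 0.2065]
tool_rot: [179.9, -0.1, -18.5]
force: [1.0, -0.6, -1.1]
grip_width: 0.0354
t 21.1 pos [0.5666 0.1949 0.2065] rot [ 1.799e+02 -1.000e-01 -1.850e+01] f [ 1.  -0.6 -1.1] w 0.0354 q7 -33 
shift now [-0.47  1.29  4.15] turn [ 0.002 -0.001 -0.096] | shift after turn [-0.59  1.24  4.15]
```

```bash
python3 -m creep '[[-0.5,1.2,1.5,0,0,-0.096,0],[0,0,2,0,0,0,0],[0,0,0,0,0,0,0],[0,0,0,0,0,0,0]]';  python3 - <<'E'
from h import *
go(*comp(.028),.14,-13)
E
```

```text
time_s: 21.5
tool_pos: [0.5592, 0.1792, 0.1721]
tool_rot: [179.9, -0.2, -13.3]
force: [-0.3, -0.1, 0.0]
grip_width: 0.0354
t 21.5 pos [0.5592 0.1792 0.1721] rot [179.9  -0.2 -13.3] f [-0.3 -0.1  0. ] w 0.0354 q7 -27 
shift now [-0.23 -0.46  3.21] turn [ 0.002 -0.003 -0.005] | shift after turn [-0.22 -0.45  3.21]
```

```bash
python3 -m creep '[[-0.2,-0.45,1,0,0,0,0],[0,0,1.5,0,0,0,0],[0,0,1.5,0,0,0,0],[0,0,0.5,0,0,0,0],[0,0,0,0,0,0,0],[0,0,0,0,0,0,0]]';  python3 - <<'E'
from h import *
go(*comp(.028),.107,-13)
E
```

```text
time_s: 22.1
tool_pos: [0.5593, 0.1839, 0.1244]
tool_rot: [179.9, -0.2, -13.4]
force: [0.4, -0.0, -0.4]
grip_width: 0.0352
t 22.1 pos [0.5593 0.1839 0.1244] rot [179.9  -0.2 -13.4] f [ 0.4 -0.  -0.4] w 0.0352 q7 -26 
shift now [-0.13  0.01  1.74] turn [ 0.002 -0.004 -0.007] | shift after turn [-0.12  0.01  1.74]
```

```bash
python3 -m creep '[[-0.15,0,0.8,0,0,0,0],[0,0,0.7,0,0,0,0],[0,0,0.2,0,0,0,0],[0,0,0,0,0,0,0],[0,0,0,0,0,0,0]]';  python3 - <<'E'
from h import *
go(*comp(.028),.107,-13)
E
```

```text
time_s: 22.6
tool_pos: [0.5583, 0.1846, 0.1068]
tool_rot: [180.0, -0.3, -13.4]
force: [0.7, -0.1, -1.1]
grip_width: 0.0357
t 22.6 pos [0.5583 0.1846 0.1068] rot [180.   -0.3 -13.4] f [ 0.7 -0.1 -1.1] w 0.0357 q7 -25 
shift now [-0.01  0.05 -0.02] turn [ 0.001 -0.005 -0.007] | shift after turn [-0.01  0.05 -0.02]
```

Reached grasp height; release, rise, check.

```bash
python3 -m creep '[[0,0,0.05,0,0,0,0],[0,0,0.05,0,0,0,0.75],[0,0,0,0,0,0,0.75],[0,0,0,0,0,0,0.75],[0,0,0,0,0,0,0.75],[0,0,0,0,0,0,0.75],[0,0,-1.5,0,0,0,0.75],[0,0,-3,0,0,0,0.75],[0,0,-3,0,0,0,0.75],[0,0,-2,0,0,0,0.75],[0,0,0,0,0,0,0.75]]';  python3 - <<'E'
from h import *
go(.4757,-.2045,.2,-97.7)
cans()
E
```

```text
time_s: 23.7
tool_pos: [0.5587, 0.1844, 0.2089]
tool_rot: [-179.9, -0.4, -13.5]
force: [0.9, -0.1, -0.5]
grip_width: 0.0651
t 23.7 pos [0.5587 0.1844 0.2089] rot [-179.9   -0.4  -13.5] f [ 0.9 -0.1 -0.5] w 0.0651 q7 -28 
shift now [ 0.97 39.76  0.87] turn [-0.007 -0.006  1.47 ] | shift after turn [39.65  3.01  0.89]
can [279. 221.] 2081 [112.  79.  65.] 0.0646 [0.5583 0.1814] 0.0184 rack xy -0.0008 0.0306
can [280. 305.] 836 [112. 182. 192.] 0.0647 [0.5457 0.1252] 0.0177 rack xy -0.0012 0.0882
```

```bash
python3 -m creep '[[0,2,0,0,0,0,0.75],[0.1,3.9,0,0,0,0,0.75],[0.1,3.9,0,0,0,0,0.75],[0.1,3.9,0,0,0,0,0.75],[0.1,3.9,0,0,0,0,0.75],[0.1,3.9,0,0,0,0,0.75],[0.1,3.9,0,0,0,0,0.75],[0.1,3.9,0,0,0,0,0.75],[0.1,3.9,0,0,0,0,0.75],[0.1,2.8,0,0,0,0,0.75],[0,0,0,0,0,0.14,0.75],[0,0,0,0,0,0.148,0.75],[0,0,0,0,0,0.148,0.75],[0,0,0,0,0,0.148,0.75],[0,0,0,0,0,0.148,0.75],[0,0,0,0,0,0.148,0.75],[0,0,0,0,0,0.148,0.75],[0,0,0,0,0,0.148,0.75],[0,0,0,0,0,0.148,0.75],[0,0,0,0,0,0.148,0.75]]';  python3 - <<'E'
from h import *
go(.4757,-.2045,.18,-97.7)
E
```

```text
time_s: 25.75
tool_pos: [0.4419, -0.2042, 0.1848]
tool_rot: [177.7, -0.4, -99.1]
force: [0.4, -0.4, 0.1]
grip_width: 0.0654
t 25.75 pos [ 0.4419 -0.2042  0.1848] rot [177.7  -0.4 -99.1] f [ 0.4 -0.4  0.1] w 0.0654 q7 -73 
shift now [-0.51 -3.35  0.34] turn [ 0.041 -0.006 -0.025] | shift after turn [-0.43 -3.35  0.48]
```

```bash
python3 -m creep '[[-0.4,-3.2,0,0.041,-0.006,-0.025,0.75],[0,0,0,0,0,0,0.75],[0,0,0,0,0,0,0.75],[0,0,0,0,0,0,0.75]]';  python3 - <<'E'
from h import *
go(.4757,-.2045,.1025,-97.7)
cans()
E
```

```text
time_s: 26.15
tool_pos: [0.4671, -0.2083, 0.1791]
tool_rot: [179.5, 0.1, -98.2]
force: [-0.3, -0.2, -0.2]
grip_width: 0.0656
t 26.15 pos [ 0.4671 -0.2083  0.1791] rot [ 1.795e+02  1.000e-01 -9.820e+01] f [-0.3 -0.2 -0.2] w 0.0656 q7 -70 
shift now [-0.49 -0.87  7.65] turn [ 0.009  0.001 -0.009] | shift after turn [-0.49 -0.8   7.66]
can [272. 216.] 2729 [67. 92. 64.] 0.0648 [ 0.4757 -0.2045] 0.0182 rack xy -0.0074 0.4251
can [279. 308.] 1341 [72. 75. 78.] 0.0649 [ 0.4199 -0.2006] 0.0177 rack xy 0.0478 0.434
```

```bash
python3 -m creep '[[-0.5,-0.8,1.5,0.009,0,-0.009,0.75],[0,0,2.5,0,0,0,0.75],[0,0,2.2,0,0,0,0.75],[0,0,0,0,0,0,0.75],[0,0,0,0,0,0,0.75]]';  python3 - <<'E'
from h import *
go(.4757,-.2045,.1015,-97.7)
E
```

```text
time_s: 26.7
tool_pos: [0.4732, -0.2052, 0.1161]
tool_rot: [180.0, 0.2, -97.8]
force: [0.1, -0.9, 0.4]
grip_width: 0.0652
t 26.7 pos [ 0.4732 -0.2052  0.1161] rot [180.    0.2 -97.8] f [ 0.1 -0.9  0.4] w 0.0652 q7 -64 
shift now [-0.1  -0.24  1.46] turn [ 0.     0.003 -0.001] | shift after turn [-0.1  -0.24  1.46]
```

```bash
python3 -m creep '[[-0.1,-0.2,1.3,0,0,0,0.75],[0,0,0,0,0,0,0.75],[0,0,0,0,0,0,0.75]]';  python3 - <<'E'
from h import *
go(.4757,-.2045,.1015,-97.7)
E
```

```text
time_s: 27.0
tool_pos: [0.4765, -0.2048, 0.1043]
tool_rot: [-179.8, 0.2, -97.8]
force: [0.6, -0.2, 0.5]
grip_width: 0.0654
t 27.0 pos [ 0.4765 -0.2048  0.1043] rot [-179.8    0.2  -97.8] f [ 0.6 -0.2  0.5] w 0.0654 q7 -63 
shift now [-0.02  0.08  0.28] turn [-0.003  0.004 -0.001] | shift after turn [-0.02  0.08  0.28]
```

```bash
python3 -m creep '[[0,0.1,0.2,0,0,0,0],[0,0,0,0,0,0,0],[0,0,0,0,0,0,0],[0,0,0,0,0,0,0],[0,0,0,0,0,0,0],[0,0,0,0,0,0,0],[0,0,0,0,0,0,0],[0,0,0,0,0,0,0]]' 20; python3 -m creep '[[0,0,-2,0,0,0,0],[0,0,-3,0,0,0,0],[0,0,-3,0,0,0,0],[0,0,-2,0,0,0,0],[0,0,0,0,0,-0.12,0],[0,0,0,0,0,-0.148,0],[0,0,0,0,0,-0.148,0],[0,0,0,0,0,-0.148,0],[0,0,0,0,0,-0.148,0],[0,0,0,0,0,-0.148,0],[0,0,0,0,0,-0.148,0],[0,0,0,0,0,-0.148,0],[0,0,0,0,0,-0.148,0],[0,0,0,0,0,-0.148,0],[0,0,0,0,0,0,0]]';  python3 - <<'E'
from h import *
go(*comp(-.029),.2,-13)
E
```

```text
time_s: 27.8
tool_pos: [0.4762, -0.2049, 0.1034]
tool_rot: [-179.7, 0.3, -97.8]
force: [0.8, 0.0, 0.2]
grip_width: 0.0353
time_s: 29.3
tool_pos: [0.4728, -0.205, 0.2054]
tool_rot: [-179.7, 0.0, -13.2]
force: [0.1, -0.7, -1.1]
grip_width: 0.0353
t 29.3 pos [ 0.4728 -0.205   0.2054] rot [-179.7    0.   -13.2] f [ 0.1 -0.7 -1.1] w 0.0353 q7 12 
shift now [ -0.62 -45.52   0.79] turn [-0.006  0.    -0.004] | shift after turn [ -0.44 -45.53   0.54]
```

```bash
python3 -m creep '[[0,-1.8,0,0,0,0,0],[-0.1,-3.6,0,0,0,-0.008,0],[-0.1,-3.6,0,0,0,-0.008,0],[-0.1,-3.6,0,0,0,-0.008,0],[0,-3.6,0,0,0,-0.008,0],[0,-3.6,0,0,0,-0.008,0],[0,-3.6,0,0,0,-0.008,0],[0,-3.6,0,0,0,-0.008,0],[0,-3.6,0,0,0,-0.008,0],[0,-3.6,0,0,0,-0.008,0],[0,-3.6,0,0,0,-0.008,0],[0,-3.6,0,0,0,-0.008,0],[0,-2.5,0,0,0,0,0],[0,0,0,0,0,0,0],[0,0,0,0,0,0,0]]';  python3 - <<'E'
from h import *
go(*comp(-.029),.165,-13)
E
```

```text
time_s: 30.8
tool_pos: [0.566, 0.2395, 0.2049]
tool_rot: [-179.8, 0.1, -11.7]
force: [-0.8, -1.4, -1.9]
grip_width: 0.0356
t 30.8 pos [0.566  0.2395 0.2049] rot [-1.798e+02  1.000e-01 -1.170e+01] f [-0.8 -1.4 -1.9] w 0.0356 q7 -30 
shift now [ 0.48 -0.1   3.99] turn [-0.004  0.002  0.023] | shift after turn [ 0.48 -0.12  3.99]
```

```bash
python3 -m creep '[[0.5,0,1.5,0,0,0.023,0],[0,0,2,0,0,0,0],[0,0,1,0,0,0,0],[0,0,0,0,0,0,0],[0,0,0,0,0,0,0]]';  python3 - <<'E'
from h import *
go(*comp(-.029),.12,-13)
E
```

```text
time_s: 31.3
tool_pos: [0.5719, 0.2317, 0.1561]
tool_rot: [-179.9, 0.1, -14.0]
force: [0.7, -1.1, -0.5]
grip_width: 0.0355
t 31.3 pos [0.5719 0.2317 0.1561] rot [-1.799e+02  1.000e-01 -1.400e+01] f [ 0.7 -1.1 -0.5] w 0.0355 q7 -30 
shift now [-0.28 -0.74  3.61] turn [-0.001  0.002 -0.017] | shift after turn [-0.27 -0.75  3.61]
```

```bash
python3 -m creep '[[-0.3,-0.7,0.5,0,0,-0.017,0],[0,0,1.2,0,0,0,0],[0,0,1.2,0,0,0,0],[0,0,0,0,0,0,0],[0,0,0,0,0,0,0]]';  python3 - <<'E'
from h import *
go(*comp(-.029),.1045,-13)
E
```

```text
time_s: 31.8
tool_pos: [0.5713, 0.2399, 0.1259]
tool_rot: [-179.8, 0.0, -13.0]
force: [0.6, -0.5, -1.2]
grip_width: 0.0353
t 31.8 pos [0.5713 0.2399 0.1259] rot [-179.8    0.   -13. ] f [ 0.6 -0.5 -1.2] w 0.0353 q7 -29 
shift now [-0.03  0.04  2.14] turn [-0.003  0.     0.   ] | shift after turn [-0.03  0.03  2.14]
```

```bash
python3 -m creep '[[0,0,0.8,0,0,0,0],[0,0,0.8,0,0,0,0],[0,0,0.4,0,0,0,0],[0,0,0,0,0,0,0],[0,0,0,0,0,0,0]]';  python3 - <<'E'
from h import *
go(*comp(-.029),.1045,-13)
E
```

```text
time_s: 32.3
tool_pos: [0.5715, 0.2399, 0.1043]
tool_rot: [-179.8, -0.0, -13.0]
force: [-0.8, 0.2, 0.7]
grip_width: 0.0353
t 32.3 pos [0.5715 0.2399 0.1043] rot [-179.8   -0.   -13. ] f [-0.8  0.2  0.7] w 0.0353 q7 -29 
shift now [-0.05  0.04 -0.02] turn [-0.003 -0.    -0.   ] | shift after turn [-0.05  0.04 -0.02]
```

```bash
python3 -m creep '[[0,0,0.05,0,0,0,0],[0,0,0.05,0,0,0,0.75],[0,0,0,0,0,0,0.75],[0,0,0,0,0,0,0.75],[0,0,0,0,0,0,0.75],[0,0,0,0,0,0,0.75],[0,0,-1.5,0,0,0,0.75],[0,0,-3,0,0,0,0.75],[0,0,-3,0,0,0,0.75],[0,0,-2,0,0,0,0.75],[0,0,0,0,0,0,0.75]]';  python3 - <<'E'
from h import *
go(.42,-.2,.2,-97.7)
cans()
E
```

```text
time_s: 33.4
tool_pos: [0.5725, 0.2395, 0.207]
tool_rot: [-179.7, -0.2, -13.1]
force: [1.1, -0.1, 0.1]
grip_width: 0.0652
t 33.4 pos [0.5725 0.2395 0.207 ] rot [-179.7   -0.2  -13.1] f [ 1.1 -0.1  0.1] w 0.0652 q7 -31 
shift now [-4.93 46.26  0.45] turn [-7.000e-03  1.000e-03  1.477e+00] | shift after turn [45.59  9.22  0.7 ]
can [279. 220.] 2122 [ 75. 103.  71.] 0.0647 [0.5715 0.2386] 0.0181 rack xy -0.0008 -0.0281
can [279. 307.] 1031 [166. 122. 103.] 0.0648 [0.5586 0.1813] 0.0177 rack xy -0.0012 0.0306
```

```bash
python3 -m creep '[[-0.1,2,0,0,0,0,0.75],[-0.2,3.8,0,0,0,0,0.75],[-0.2,3.8,0,0,0,0,0.75],[-0.2,3.8,0,0,0,0,0.75],[-0.2,3.8,0,0,0,0,0.75],[-0.2,3.8,0,0,0,0,0.75],[-0.2,3.8,0,0,0,0,0.75],[-0.2,3.8,0,0,0,0,0.75],[-0.2,3.8,0,0,0,0,0.75],[-0.2,3.8,0,0,0,0,0.75],[-0.2,3.8,0,0,0,0,0.75],[-0.2,3.8,0,0,0,0,0.75],[0,2,0,0,0,0,0.75],[0,0,0,0,0,0,0.75]]';  python3 - <<'E'
from h import *
go(.42,-.2,.2,-97.7)
E
```

```text
time_s: 34.85
tool_pos: [0.4181, -0.2309, 0.1897]
tool_rot: [179.8, 1.5, -13.6]
force: [-0.9, 0.9, -0.4]
grip_width: 0.0652
t 34.85 pos [ 0.4181 -0.2309  0.1897] rot [179.8   1.5 -13.6] f [-0.9  0.9 -0.4] w 0.0652 q7 14 
shift now [-0.57 -3.04 -1.03] turn [0.022 0.018 1.468] | shift after turn [-3.09  0.23 -1.03]
```

```bash
python3 -m creep '[[0,-3,-1,0,0.018,0.05,0.75],[0,0,0,0,0,0.14,0.75],[0,0,0,0,0,0.148,0.75],[0,0,0,0,0,0.148,0.75],[0,0,0,0,0,0.148,0.75],[0,0,0,0,0,0.148,0.75],[0,0,0,0,0,0.148,0.75],[0,0,0,0,0,0.148,0.75],[0,0,0,0,0,0.148,0.75],[0,0,0,0,0,0.148,0.75],[0,0,0,0,0,0.11,0.75],[0,0,0,0,0,0,0.75]]';  python3 - <<'E'
from h import *
go(.42,-.2,.18,-97.7)
cans()
E
```

```text
time_s: 36.05
tool_pos: [0.4122, -0.1899, 0.1875]
tool_rot: [178.1, 0.2, -100.5]
force: [0.1, 0.4, 0.4]
grip_width: 0.0649
t 36.05 pos [ 0.4122 -0.1899  0.1875] rot [ 178.1    0.2 -100.5] f [0.1 0.4 0.4] w 0.0649 q7 -79 
shift now [ 0.85 -0.98  0.71] turn [ 0.033  0.005 -0.049] | shift after turn [ 0.89 -0.91  0.75]
can [295. 204.] 2582 [53. 55. 58.] 0.0647 [ 0.4205 -0.2008] 0.0182 rack xy 0.0472 0.434
```

```bash
python3 -m creep '[[0.9,-0.9,1,0.033,0.005,-0.049,0.75],[0,0,2,0,0,0,0.75],[0,0,1.5,0,0,0,0.75],[0,0,0,0,0,0,0.75],[0,0,0,0,0,0,0.75]]';  python3 - <<'E'
from h import *
go(.4205,-.2008,.1015,-97.7)
E
```

```text
time_s: 36.6
tool_pos: [0.4179, -0.1981, 0.1397]
tool_rot: [179.9, 0.1, -96.5]
force: [0.3, 0.4, 0.3]
grip_width: 0.0654
t 36.6 pos [ 0.4179 -0.1981  0.1397] rot [ 1.799e+02  1.000e-01 -9.650e+01] f [0.3 0.4 0.3] w 0.0654 q7 -71 
shift now [ 0.24 -0.29  3.82] turn [0.001 0.001 0.021] | shift after turn [ 0.23 -0.29  3.82]
```

```bash
python3 -m creep '[[0.2,-0.3,1,0,0,0.02,0.75],[0,0,1.3,0,0,0,0.75],[0,0,1,0,0,0,0.75],[0,0,0,0,0,0,0.75],[0,0,0,0,0,0,0.75]]';  python3 - <<'E'
from h import *
go(.4205,-.2008,.1015,-97.7)
E
```

```text
time_s: 37.1
tool_pos: [0.4217, -0.1998, 0.1068]
tool_rot: [-179.9, 0.1, -97.4]
force: [0.3, 0.3, 0.8]
grip_width: 0.0648
t 37.1 pos [ 0.4217 -0.1998  0.1068] rot [-1.799e+02  1.000e-01 -9.740e+01] f [0.3 0.3 0.8] w 0.0648 q7 -68 
shift now [0.12 0.11 0.53] turn [-0.001  0.002  0.006] | shift after turn [0.12 0.11 0.53]
```

```bash
python3 -m creep '[[0.1,0.1,0.4,0,0,0,0.75],[0,0,0,0,0,0,0],[0,0,0,0,0,0,0],[0,0,0,0,0,0,0],[0,0,0,0,0,0,0],[0,0,0,0,0,0,0],[0,0,0,0,0,0,0],[0,0,0,0,0,0,0],[0,0,0,0,0,0,0]]' 20; python3 -m creep '[[0,0,-2,0,0,0,0],[0,-0.5,-3,0,0,0,0],[0,-1,-3,0,0,0,0],[0,-1,-2,0,0,0,0],[0,0,0,0,0,-0.12,0],[0,0,0,0,0,-0.148,0],[0,0,0,0,0,-0.148,0],[0,0,0,0,0,-0.148,0],[0,0,0,0,0,-0.148,0],[0,0,0,0,0,-0.148,0],[0,0,0,0,0,-0.148,0],[0,0,0,0,0,-0.148,0],[0,0,0,0,0,-0.148,0],[0,0,0,0,0,-0.148,0],[0,0,0,0,0,0,0]]';  python3 - <<'E'
from h import *
go(*comp(-.085),.2,-13)
E
```

```text
time_s: 38.0
tool_pos: [0.4212, -0.2008, 0.1036]
tool_rot: [-179.8, 0.2, -97.3]
force: [0.1, 0.5, -0.8]
grip_width: 0.0355
time_s: 39.5
tool_pos: [0.4444, -0.204, 0.206]
tool_rot: [-179.8, 0.1, -12.8]
force: [0.1, 0.1, -1.1]
grip_width: 0.0352
t 39.5 pos [ 0.4444 -0.204   0.206 ] rot [-1.798e+02  1.000e-01 -1.280e+01] f [ 0.1  0.1 -1.1] w 0.0352 q7 11 
shift now [  2.52 -51.66   0.78] turn [-0.004  0.002  0.003] | shift after turn [  2.36 -51.67   0.6 ]
```

```bash
python3 -m creep '[[0.1,-1.8,0,0,0,0,0],[0.2,-3.6,0,0,0,-0.006,0],[0.2,-3.6,0,0,0,-0.006,0],[0.2,-3.6,0,0,0,-0.006,0],[0.2,-3.6,0,0,0,-0.006,0],[0.2,-3.6,0,0,0,-0.006,0],[0.2,-3.6,0,0,0,-0.006,0],[0.2,-3.6,0,0,0,-0.006,0],[0.2,-3.6,0,0,0,-0.006,0],[0.2,-3.6,0,0,0,-0.006,0],[0.2,-3.6,0,0,0,-0.006,0],[0.2,-3.6,0,0,0,-0.006,0],[0.2,-3.6,0,0,0,-0.006,0],[0.2,-3.6,0,0,0,-0.006,0],[0,-1.7,0,0,0,0,0],[0,0,0,0,0,0,0],[0,0,0,0,0,0,0]]';  python3 - <<'E'
from h import *
go(*comp(-.085),.165,-13)
E
```

```text
time_s: 41.2
tool_pos: [0.583, 0.2995, 0.2038]
tool_rot: [-179.9, 0.2, -12.2]
force: [-0.4, -1.5, -0.9]
grip_width: 0.0355
t 41.2 pos [0.583  0.2995 0.2038] rot [-179.9    0.2  -12.2] f [-0.4 -1.5 -0.9] w 0.0355 q7 -35 
shift now [0.18 0.51 3.87] turn [-0.002  0.004  0.014] | shift after turn [0.17 0.5  3.88]
```

```bash
python3 -m creep '[[0.2,0.3,1.5,0,0,0.014,0],[0,0,2,0,0,0,0],[0,0,1,0,0,0,0],[0,0,0,0,0,0,0],[0,0,0,0,0,0,0]]';  python3 - <<'E'
from h import *
go(*comp(-.085),.12,-13)
E
```

```text
time_s: 41.7
tool_pos: [0.5846, 0.2873, 0.1553]
tool_rot: [179.9, 0.2, -13.9]
force: [-0.2, -0.3, -1.3]
grip_width: 0.0351
t 41.7 pos [0.5846 0.2873 0.1553] rot [179.9   0.2 -13.9] f [-0.2 -0.3 -1.3] w 0.0351 q7 -35 
shift now [-0.25 -0.65  3.53] turn [ 0.002  0.004 -0.016] | shift after turn [-0.25 -0.65  3.53]
```

```bash
python3 -m creep '[[-0.25,-0.6,0.5,0,0,-0.016,0],[0,0,1.2,0,0,0,0],[0,0,1.2,0,0,0,0],[0,0,0,0,0,0,0],[0,0,0,0,0,0,0]]';  python3 - <<'E'
from h import *
go(*comp(-.085),.1045,-13)
E
```

```text
time_s: 42.2
tool_pos: [0.5842, 0.2943, 0.1253]
tool_rot: [180.0, 0.1, -12.9]
force: [-0.8, -0.2, -1.1]
grip_width: 0.0351
t 42.2 pos [0.5842 0.2943 0.1253] rot [ 1.80e+02  1.00e-01 -1.29e+01] f [-0.8 -0.2 -1.1] w 0.0351 q7 -34 
shift now [-0.05  0.02  2.08] turn [0.    0.002 0.001] | shift after turn [-0.05  0.02  2.08]
```

```bash
python3 -m creep '[[0,0,0.8,0,0,0,0],[0,0,0.8,0,0,0,0],[0,0,0.3,0,0,0,0],[0,0,0,0,0,0,0],[0,0,0,0,0,0,0]]';  python3 - <<'E'
from h import *
go(*comp(-.085),.1045,-13)
E
```

```text
time_s: 42.7
tool_pos: [0.5842, 0.2944, 0.1046]
tool_rot: [180.0, 0.1, -12.9]
force: [0.3, -0.2, -0.1]
grip_width: 0.0352
t 42.7 pos [0.5842 0.2944 0.1046] rot [ 1.80e+02  1.00e-01 -1.29e+01] f [ 0.3 -0.2 -0.1] w 0.0352 q7 -33 
shift now [-0.06  0.03  0.01] turn [0.    0.002 0.001] | shift after turn [-0.06  0.03  0.01]
```

```bash
python3 -m creep '[[0,0,0.05,0,0,0,0],[0,0,0.05,0,0,0,0.75],[0,0,0,0,0,0,0.75],[0,0,0,0,0,0,0.75],[0,0,0,0,0,0,0.75],[0,0,0,0,0,0,0.75],[0,0,-1.5,0,0,0,0.75],[0,0,-3,0,0,0,0.75],[0,0,-3,0,0,0,0.75],[0,0,-3,0,0,0,0.75],[0,0,-3,0,0,0,0.75],[3,0,-1,0,0,0,0.75],[3,-2,0,0,0,0,0.75],[3,-3,0,0,0,0,0.75],[3,-3,0,0,0,0,0.75],[0,0,0,0,0,0,0.75],[0,0,0,0,0,0,0.75],[0,0,0,0,0,0,0.75]]';  python3 - <<'E'
from h import *
c=cam("top");cv2.imwrite("pics/top_end.png",c["frame"]);P=cloud(c)
print(env.get_obs()["tool_pos"])
P[:,:90]=np.nan;P[:,240:]=np.nan
for ce,a,mk in blobs((P[...,2]>.055)&(P[...,2]<.07),60):
    q=cv2.minEnclosingCircle(P[mk][:,:2].astype(np.float32)); d=np.array(q[0])-DC; print(ce.round(),a,c["frame"][mk].mean(0).round(),np.median(P[mk][:,2]).round(4),q[1],(d@DX).round(4),(d@DY).round(4))
E
```

```text
time_s: 44.5
tool_pos: [0.7243, 0.3466, 0.2685]
tool_rot: [-179.7, -0.3, -12.9]
force: [-0.8, 0.5, -0.2]
grip_width: 0.0652
[0.72425571 0.34632643 0.26923499]
[112. 193.] 262 [20. 21. 23.] 0.0629 0.01802603155374527 0.0014 -0.0837
[139. 199.] 270 [47. 75. 40.] 0.0628 0.01889747381210327 0.0003 -0.0274
[168. 205.] 259 [88. 56. 40.] 0.0629 0.017845723778009415 0.0007 0.0316
[195. 211.] 255 [43. 96. 99.] 0.0629 0.017994584515690804 0.0005 0.0862
```

View pics/top_end.png

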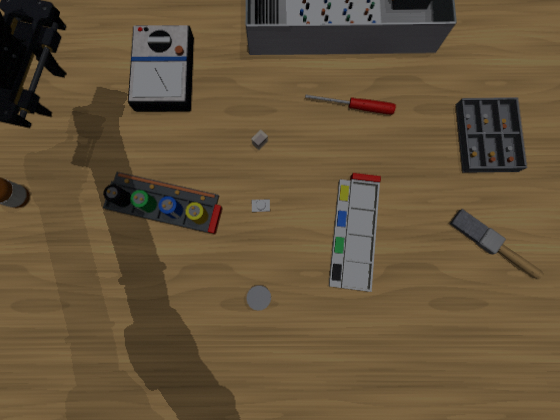

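Final top view: the dark rack holds yellow (195,211), blue (168,205), green (139,199), black (112,193) counted from its red end (214,218). The white rack is empty, its tags show the same order, and the gripper is clear (upper left).

```bash
python3 -c "
from cell import order
print(order.sign_off())"
```

```text
the job is handed in; nothing more can be done
None
```

I moved all four cans to the dark rack and handed the job in at about 44.5 s of the 104 s allowed. Counted from the red end the order is yellow, blue, green, black, which matches the tags on the white rack.

**Last checks (final top-camera view):**
- **Position:** each can's centre is within about 4 mm along the row and 1.5 mm across it of its compartment centre; the limit is 15 mm.
- **Upright and seated:** all four can tops read about 63 mm. The wrist camera's close-ups of yellow, blue and green after placing read the same height as in the white rack, so they sit on the floor. Black was only checked with the top camera.
- **Clear of the robot:** the gripper was open and well away from everything.

**What went wrong or disagreed:**
- My first attempt to grip the yellow can lifted too early, because the fingers close slowly. The can did not move, and I gripped it on the second try.
- On that second descent to yellow the tool went about 1 cm too low. I corrected it before gripping, with no contact force showing.
- The wrist and top cameras disagreed by about 2 mm, within the stated calibration. I shifted my estimate of the dark rack's position by about that much, so the offsets above are relative to that estimate.

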